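Tap the trophy cup back to the middle of its plinth

ROBOT

A 6-joint arm with a two-finger parallel gripper is mounted at the origin on the work surface. World frame = base frame: x ahead of the robot, y to its left, z up, the work surface at z = 0. Lengths are in mm, angles in degrees, forces in N, time in s.
With the tool pointing down it reaches from about 300 to 1000 mm from the base axis. Payload 5.1 kg.
Tool frame: the origin (TCP) lies on the centre line of the jaws, within the pads' length; the fingertips stand 14 mm ahead of it and the grasp point (between the pads) lies 5 mm behind it (bot.tip_extent is the distance from the TCP to the fingertips, in mm); x points along the fingers, z is the direction in which the jaws open and shut, and the axes are right-handed (so a half turn about x gives the same grasp; the last joint's range is limited). The gripper opens to 95 mm and grips with 3 to 60 N. Pads are 20 mm wide; open, the fingers measure 119 mm over their backs; the gripper's body (75 mm by 180 mm) begins 59 mm behind the grasp point.
Start: joints at [64.137, 7.093, 94.555, -0, 78.352, -4.733], TCP at [234.342, 606.274, 228.656] pointing down, gripper open.
Joint ranges: [-149.61, 149.61], [-58.7, 133.49], [1.44, 155.28], [-77.14, 257.14], [18.33, 153.61], [-166.67, 166.67]. Speed limits (degrees/s): [147.25, 147.25, 180, 180, 180, 180].

INTERFACE

Orientations are given as a 3x3 rotation matrix whose columns are the frame's x, y, z axes.
In Python, from cell import bot gives the robot as it stands. The module is installed in compiled form; this text tells all that it offers.
- The arm moves only by the tool servo_tool, never from a script. Its argument "plan" is a list of rows, each an object of numbers: "claw": the closure, from 0 (fully open) to 1 (shut); "x", "y", "z": the shift along the tool's x, y, z in cm; "spin": the turn about the tool's x in rad. A call has 1 to 12 rows; each row is the pose to reach, as a shift and turn from the pose commanded when the call began, along the tool's axes at that moment; what a row does not reach only later rows make up. A row lasts 1/12 s, in which the tool goes at most 41.7 mm and 7.16 degrees, less where a joint would pass 70% of its speed; a pose out of reach is approached as far as the arm can. A call with a gripper value outside its range is refused whole. The fingers move at their own pace and stop on an object; "squeeze" is the grip in N (left out, the last holds). Time passes only in rows, so rows that repeat a pose let the fingers close. It gives the time, the measured TCP pose, the force and the opening at its end, in the units of the state.
- bot.state(): the state, without advancing time (a new reading comes with each control period).
- bot.read_camera(name): name is "scene" or "top"; returns a dict with "img" (400x640x3 uint8, red, green, blue), "mtx" (3x3 intrinsics, pixels), "extrinsics" (4x4, takes a point from world to camera coordinates). Camera axes: x right, y down, z forward; pixel columns grow to the right and rows downward; lengths in mm; the calibration is good to about 2 mm. A picture is of the moment at which its call begins. There is no depth.
- bot.sign_off(): hands the job in, once; it reports no verdict.
The state is a dict: "clock": time; "qpos": joint angles; "joint_velocities": joint speeds; "joint_torque": joint torques, N m; "eef_pos": TCP position; "ee_rot": TCP orientation; "force": force on the tool from outside, world axes, zero at the start; "ft_torque": the same for the moment, N m; "finger_gap": finger opening in mm.
Only numpy, scipy, OpenCV 4.12 (cv2) and the standard library are available. Lean on these libraries where they do the work, as an engineer would, in place of code of your own. Each camera call takes 0.05 s, during which the arm holds its last target.

TASK

The little two-handled trophy cup has slid off-centre on its round plinth. With light touches of the fingertips low against its foot, push it back until the foot stands wholly inside the ring inlaid in the plinth's top, and leave it standing there. Never pinch it, lift it, hit it hard or tip it over, and leave the globe award and the other things on the desk where they are.

Things in the scene. Friction and masses are not known exactly. Their poses are not given: they have to be found in the camera images.
- cup: Small trophy cup of bare aluminium, loose, 63 mm tall, about 0.2 kg: wide round foot, 10 mm stem, from 33 mm up a hollow cup 30 mm wide with a thin handle at +y and -y (42 mm over the handles). Starts 20 to 32 mm off the plinth's middle, any direction. Pushed high up it rocks and tips; pushed slowly (under 40 mm/s) on the foot's edge it slides upright and stops with the push. Origin: centre of its underside.
- cup_foot (a point): Centre of the cup's foot flange, on the cup's axis 8.5 mm above its underside: the height to push at. The flange is a disc 48 mm across, the cup's widest part, with an upright edge from 3 to 14 mm above the underside; under it is only a rubber pad 26 mm across, 3 mm high. At the start the flange may hang a little over the plinth's edge.
- plinth: Round dark wooden plinth that the cup stands on, 110 mm across, 40 mm high, fixed to the desk. Flush in its top is a thin ring of metal, 64 mm inside diameter and concentric. Origin: centre of its underside, on the desk.
- plinth_middle (a point): The middle of that plinth's top face (40 mm above the desk): where the centre of the cup's underside should be.
- globe: Award with a ball on top, bare aluminium, 63 mm tall, 0.22 kg, loose, with the same foot as the cup; ball 32 mm across. Stands in the middle of the other plinth; leave it alone. Origin: centre of the underside.
- other_plinth: The globe's plinth, just like the cup's: 110 mm across, 40 mm high, fixed. The two plinths stand 220 to 410 mm apart and either one may be on the left. Origin: centre of its underside.
- stapler: Black desk stapler, 132 x 36 mm, 48 mm high, loose, lying beyond the plinths. Bystander. Origin: centre of its underside; long axis x.
- stamp: Round wooden rubber stamp standing upright, 36 mm across its base, 70 mm high, loose, far to the left. Bystander. Origin: centre of the underside.
- tape: Roll of tape lying flat, 70 mm across, 24 mm high, loose, far to the right. Bystander. Origin: centre of its underside.
There are look-alikes about, which are no part of the job. Leave any orange or yellow look-alike of the cup alone. Leave any green look-alike of the plinth alone.

How it is judged (in metres and radians):
At the end, for the whole second after the job is handed in: The cup stands upright (within 0.06 rad) and at rest on its plinth, the centre of its underside within 8 mm of the plinth's middle (its 48 mm foot inside the 64 mm ring); the globe is within 8 mm, and the stapler, stamp and tape within 15 mm, of where they were (horizontal distance between cup and plinth_middle below 0.008 m and distance between cup and plinth_middle below 0.009 m and angle between each of cup, globe's own z axis and vertical below 0.06 rad and linear speed of cup below 0.01 m/s and distance of globe from where it was at the start of the episode below 0.008 m and distance of each of stapler, stamp, tape from where it was at the start of the episode below 0.015 m); the robot touches nothing.
It fails at once if the cup is tipped more than 0.4 rad (23 degrees) (angle between cup's own z axis and vertical above 0.4 rad).
It fails at once if the cup is lifted more than 12 mm above the plinth's top, or falls off it (z of cup in the frame of plinth_middle above 0.012 m or z of cup in the frame of plinth_middle below -0.01 m).
It fails at once if the cup is touched harder than 8 N, or knocked faster than 0.25 m/s (contact force between cup and the arm above 8 N or contact force between cup and the fingers above 8 N or linear speed of cup above 0.25 m/s).
It fails at once if the cup is pinched: it is touched while it stands upright between the fingers (horizontal distance between the grasp point and cup below 0.009 m and contact force between cup and the fingers above 0.3 N and angle between cup's own z axis and vertical below 0.1 rad).
It fails at once if the globe is moved more than 8 mm or tipped, or the stapler, stamp or tape is moved more than 15 mm (distance of globe from where it was at the start of the episode above 0.008 m or angle between globe's own z axis and vertical above 0.3 rad or distance of any of stapler, stamp, tape from where it was at the start of the episode above 0.015 m).
It also fails if it takes over 54 s, if anything falls off the work surface, if the arm or the gripper's body presses on something with over 40 N, if the wrist force passes 120 N, or if a joint passes its speed limit or range.

## Working session

There is one attempt and no reset: what is moved stays moved. The work goes in short steps, Python scripts to look and compute and a tool call to move; the robot and the scene stay as the last step left them, time stands still between calls to the robot, and variables do not carry over. Pictures are saved under pics/ and viewed, and the job is handed in when it is done.

Besides the shell and the picture viewer there is one more tool, called after "Emit:" in YAML: its name, and indented under it one key for each argument. servo_tool: Moves the arm, as the interface text tells. Its arguments: {"type":"object","properties":{"plan":{"type":"array"},"squeeze":{"type":"number"}},"required":["plan"]}

```bash
mkdir -p pics; python3 - <<'E'
from cell import bot
import cv2,numpy as np
print(bot.state()); print(bot.tip_extent)
for n in ("scene","top"):
    c=bot.read_camera(n); cv2.imwrite(f"pics/{n}0.png",c["img"][:,:,::-1]); print(n,c["mtx"],c["extrinsics"])
E
```

```text
{'clock': 0.0, 'qpos': array([ 6.41368045e+01,  7.13349232e+00,  9.46330756e+01, -6.13339957e-04,
        7.83526366e+01, -4.73119767e+00]), 'joint_velocities': array([ 0.04453335,  0.00488601, -0.04678118, -0.04158278, -0.00196828,
       -0.01834423]), 'joint_torque': array([-4.50183916e-04, -4.17599809e+01, -3.59932494e+01,  7.73456460e-02,
        4.91215044e-02, -1.56649380e-04]), 'eef_pos': array([234.0828294 , 605.72970829, 227.39745326]), 'ee_rot': array([[-8.98134226e-04, -9.32753054e-01,  3.60514818e-01],
       [-1.87669662e-03,  3.60515901e-01,  9.32751180e-01],
       [-9.99997836e-01,  1.61158818e-04, -2.07428618e-03]]), 'force': array([-0.07365991,  0.0826489 , -0.00043501]), 'ft_torque': array([-0.02901839, -0.01331609,  0.02962872]), 'finger_gap': 95.00707237952747}
14.0
scene [[405.18737158   0.         318.68461913]
 [  0.         405.18737158 196.64614906]
 [  0.           0.           1.        ]] [[-4.27234591e-01  9.04031721e-01 -1.40446324e-02  2.44485788e+02]
 [ 7.07020206e-01  3.24366487e-01 -6.28417704e-01 -3.61700123e+02]
 [-5.63553930e-01 -2.78411620e-01 -7.77749277e-01  1.54299748e+03]
 [ 0.00000000e+00  0.00000000e+00  0.00000000e+00  1.00000000e+00]]
top [[410.43088299   0.         318.47202503]
 [  0.         410.43088299 201.96732987]
 [  0.           0.           1.        ]] [[-2.54522532e-02 -9.99456512e-01  2.09490497e-02 -2.43454793e+00]
 [-9.90524781e-01  2.23847087e-02 -1.35497537e-01  5.95823449e+02]
 [ 1.34954957e-01 -2.41992705e-02 -9.90556185e-01  9.54596281e+02]
 [ 0.00000000e+00  0.00000000e+00  0.00000000e+00  1.00000000e+00]]
```

View pics/scene0.png

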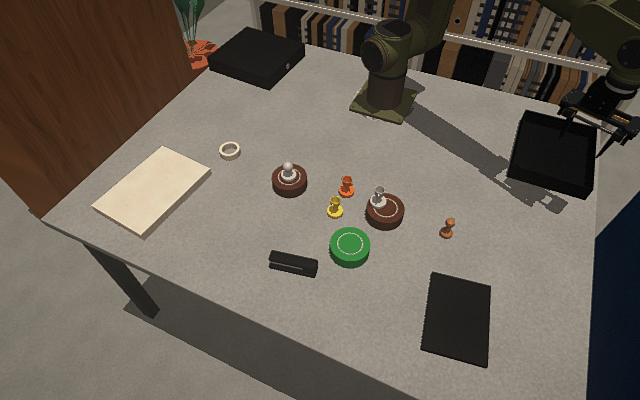

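View pics/top0.png

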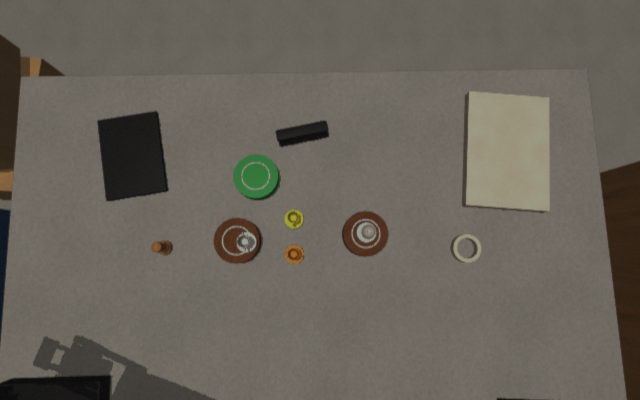

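Candidates (top view): the aluminium cup at (246,242) on the brown plinth at (237,240); orange cup (294,254); yellow cup (293,218); globe (366,232) on the other brown plinth; green plinth (256,177); stamp (162,247). I choose the aluminium cup at (246,242) and will check it in a close crop.

```bash
python3 - <<'E'
import cv2,numpy as np
a=cv2.imread("pics/top0.png")[205:275,200:310]; b=cv2.imread("pics/scene0.png")[165:245,320:420]
a=cv2.resize(a,None,fx=7,fy=7,interpolation=cv2.INTER_CUBIC);b=cv2.resize(b,None,fx=7,fy=7,interpolation=cv2.INTER_CUBIC)
for im,o in((a,(200,205)),(b,(320,165))):
  for k in range(0,im.shape[1],70): cv2.putText(im,str(o[0]+k//7),(k,10),0,.35,(0,255,255));cv2.line(im,(k,0),(k,6),(0,255,255))
  for k in range(0,im.shape[0],70): cv2.putText(im,str(o[1]+k//7),(0,k+4),0,.35,(0,255,255))
cv2.imwrite("pics/a1.png",a);cv2.imwrite("pics/b1.png",b)
E
```

```text
(no output)
```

View pics/a1.png

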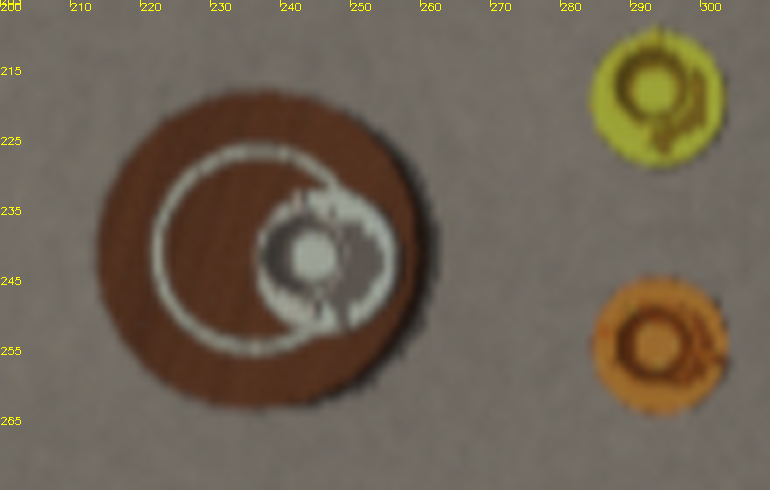

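View pics/b1.png

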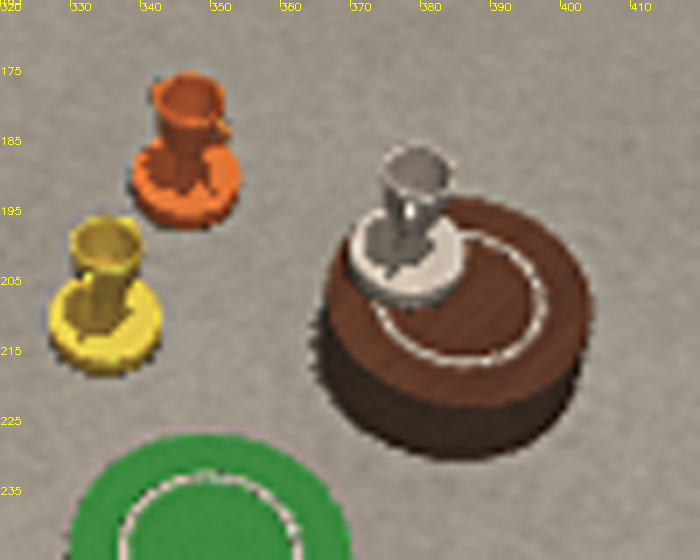

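The top crop shows the cup's foot centred near (246.8,242.1), and the ring centred near (236.3,240.5). The cup is bare aluminium with a cup shape and stands on the brown plinth, so it is the right one.

```bash
cat > h.py <<'E'
from cell import bot
import cv2,numpy as np
def ray(c,uv,z):
    R=c["extrinsics"][:3,:3];t=c["extrinsics"][:3,3];K=c["mtx"]
    o=-R.T@t; d=R.T@np.linalg.inv(K)@np.array([uv[0],uv[1],1.]); return o+d*(z-o[2])/d[2]
def proj(c,P):
    p=c["mtx"]@((c["extrinsics"][:3,:3]@np.atleast_2d(P).T)+c["extrinsics"][:3,3:]); return (p[:2]/p[2]).T
def circ(x,y,z,r):
    a=np.linspace(0,2*np.pi,90); return np.c_[x+r*np.cos(a),y+r*np.sin(a),0*a+z]
def over(c,circs,box,f,fn):
    u,v,w,h=box
    im=cv2.resize(np.ascontiguousarray(c["img"][v:v+h,u:u+w,::-1]),None,fx=f,fy=f,interpolation=cv2.INTER_CUBIC)
    for k,(a,col) in enumerate(circs):
        q=((proj(c,circ(*a))-[u,v]+.5)*f-.5).astype(int); cv2.polylines(im,[q.reshape(-1,1,2)],True,col,1)
    cv2.imwrite(fn,im)
E
python3 - <<'E'
from h import *
c=bot.read_camera("top");s=bot.read_camera("scene")
m=ray(c,(236.3,240.5),40); f=ray(c,(246.8,242.1),54); print(m,f,f-m,np.hypot(*(f-m)[:2]))
L=[((*m[:2],40,32),(0,255,0)),((*m[:2],40,55),(0,255,0)),((*f[:2],54,24),(0,0,255))]
over(c,L,(200,205,110,70),7,"pics/o1.png");over(s,L,(320,165,100,80),7,"pics/o2.png")
for n,p in dict(globe=(366,232),orange=(294,254),yellow=(293,218),green=(256,177)).items(): print(n,ray(c,p,40 if n!='globe' else 70))
print(proj(s,m),proj(s,f))
E
```

```text
[507.35942828 181.6034637   40.        ] [502.35053146 154.53727187  54.        ] [ -5.00889682 -27.06619182  14.        ] 27.525765876801287
globe [ 518.32985184 -125.19297483   70.        ]
orange [471.94218855  44.70431332  40.        ]
yellow [558.07192263  45.61447341  40.        ]
green [660.54734677 134.0078836   40.        ]
[[384.64300604 207.25759945]] [[376.90427875 199.9790508 ]]
```

View pics/o1.png

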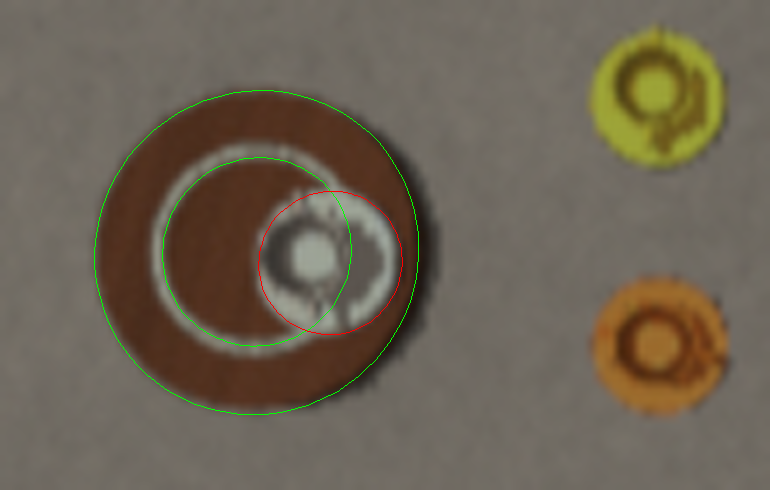

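View pics/o2.png

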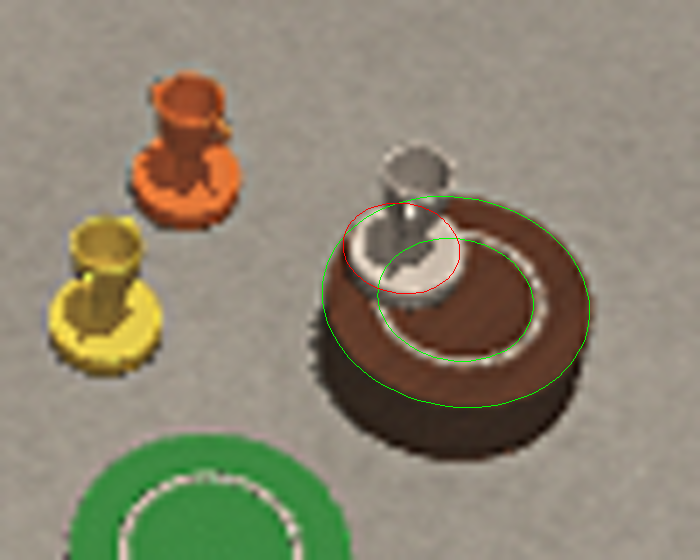

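```bash
cat >> h.py <<'E'
def go(x,y,z,yaw):
    s=bot.state();R=s["ee_rot"];p=s["eef_pos"]
    y0=np.degrees(np.arctan2(R[1,2],R[0,2])); print("t",s["clock"],"p",p,"yaw",y0,"F",s["force"],"gap",s["finger_gap"])
    c,sn=np.cos(np.radians(y0)),np.sin(np.radians(y0))
    Z=np.array([c,sn,0]);X=np.array([0,0,-1.]);Y=np.cross(Z,X);d=np.array([x,y,z])-p
    print("cm xyz",d@X/10,d@Y/10,d@Z/10,"spin",-np.radians(yaw-y0))
E
python3 -c "
from h import *
go(493,105.5,200,79.5)"
```

```text
t 0.2 p [234.18492188 605.93104316 227.87670166] yaw 68.86955344495016 F [ 0.41398874  0.17849172 -0.41597304] gap 95.37687118275088
cm xyz 2.7876701663672208 -42.18145454638467 -37.34822122362966 spin -0.18553629334290841
```

Emit:
servo_tool:
  plan:
    - {"claw": 1,"x": 2.8,"y": -42.2,"z": -37.3,"spin": -0.185}
    - {"claw": 1,"x": 2.8,"y": -42.2,"z": -37.3,"spin": -0.185}
    - {"claw": 1,"x": 2.8,"y": -42.2,"z": -37.3,"spin": -0.185}
    - {"claw": 1,"x": 2.8,"y": -42.2,"z": -37.3,"spin": -0.185}
    - {"claw": 1,"x": 2.8,"y": -42.2,"z": -37.3,"spin": -0.185}
    - {"claw": 1,"x": 2.8,"y": -42.2,"z": -37.3,"spin": -0.185}
    - {"claw": 1,"x": 2.8,"y": -42.2,"z": -37.3,"spin": -0.185}
    - {"claw": 1,"x": 2.8,"y": -42.2,"z": -37.3,"spin": -0.185}
    - {"claw": 1,"x": 2.8,"y": -42.2,"z": -37.3,"spin": -0.185}
    - {"claw": 1,"x": 2.8,"y": -42.2,"z": -37.3,"spin": -0.185}
    - {"claw": 1,"x": 2.8,"y": -42.2,"z": -37.3,"spin": -0.185}
    - {"claw": 1,"x": 2.8,"y": -42.2,"z": -37.3,"spin": -0.185}
  squeeze: 10

```text
clock: 1.2
eef_pos: [464.5, 160.9, 203.8]
ee_rot: [[0.001, -0.983, 0.183], [0.0, 0.183, 0.983], [-1.0, -0.0, 0.0]]
force: [1.2, 0.9, -0.4]
finger_gap: 20.7
```

```bash
python3 -c "
from h import *
go(493,105.5,200,79.5)"
```

```text
t 1.2 p [464.51031233 160.94228518 203.81649031] yaw 79.47126906600694 F [ 1.23635843  0.86889139 -0.40378558] gap 20.670103967584854
cm xyz 0.38164903055425725 -3.8140906917983712 -4.930294625549676 spin -0.0005014493953520613
```

Emit:
servo_tool:
  plan:
    - {"claw": 1,"x": 0,"y": 0,"z": 0,"spin": 0}
    - {"claw": 1,"x": 0,"y": 0,"z": 0,"spin": 0}
    - {"claw": 1,"x": 0,"y": 0,"z": 0,"spin": 0}
    - {"claw": 1,"x": 0,"y": 0,"z": 0,"spin": 0}
    - {"claw": 1,"x": 0,"y": 0,"z": 0,"spin": 0}

```text
clock: 1.62
eef_pos: [463.6, 164.2, 203.8]
ee_rot: [[-0.0, -0.984, 0.18], [0.0, 0.18, 0.984], [-1.0, 0.0, 0.0]]
force: [-0.0, -0.6, 0.1]
finger_gap: 0.3
```

```bash
python3 -c "
from h import *
go(493,105.5,100,79.5)"
```

```text
t 1.6167 p [463.5756088 164.1560403 203.8250269] yaw 79.60145384355938 F [-0.04351383 -0.59616139  0.07552145] gap 0.27258610144218637
cm xyz 10.382502689630366 -3.952820085132216 -5.2381744903527885 spin 0.0017707036089144848
```

Horizontal first, then down to z=100.

Emit:
servo_tool:
  plan:
    - {"claw": 1,"x": 0,"y": -2,"z": -2.6,"spin": 0}
    - {"claw": 1,"x": 0,"y": -4,"z": -5.2,"spin": 0}
    - {"claw": 1,"x": 3,"y": -4,"z": -5.2,"spin": 0}
    - {"claw": 1,"x": 6,"y": -4,"z": -5.2,"spin": 0}
    - {"claw": 1,"x": 9,"y": -4,"z": -5.2,"spin": 0}
    - {"claw": 1,"x": 10.4,"y": -4,"z": -5.2,"spin": 0}
    - {"claw": 1,"x": 10.4,"y": -4,"z": -5.2,"spin": 0}
    - {"claw": 1,"x": 10.4,"y": -4,"z": -5.2,"spin": 0}
    - {"claw": 1,"x": 10.4,"y": -4,"z": -5.2,"spin": 0}

```text
clock: 2.37
eef_pos: [494.8, 105.4, 101.4]
ee_rot: [[0.002, -0.983, 0.181], [0.0, 0.181, 0.983], [-1.0, -0.002, 0.001]]
force: [0.2, -0.6, 1.1]
finger_gap: 0.2
```

```bash
python3 - <<'E'
from h import *
go(493,105.5,60,79.5)
c=bot.read_camera("top");s=bot.read_camera("scene")
m=(507.36,181.6);f=(502.35,154.54)
p=bot.state()["eef_pos"]
L=[((*m,40,34),(0,255,0)),((*f,54,24),(0,0,255)),((p[0],p[1],p[2]-14,10),(255,0,0))]
over(s,L,(320,135,100,80),7,"pics/s3.png")
E
```

```text
t 2.3667 p [494.84788551 105.35667144 101.37045641] yaw 79.5566307225238 F [ 0.20135285 -0.61529325  1.06945038] gap 0.18388874094149787
cm xyz 4.137045640728267 0.1843254695981414 -0.01940001139061902 spin 0.0009883925658237327
```

View pics/s3.png

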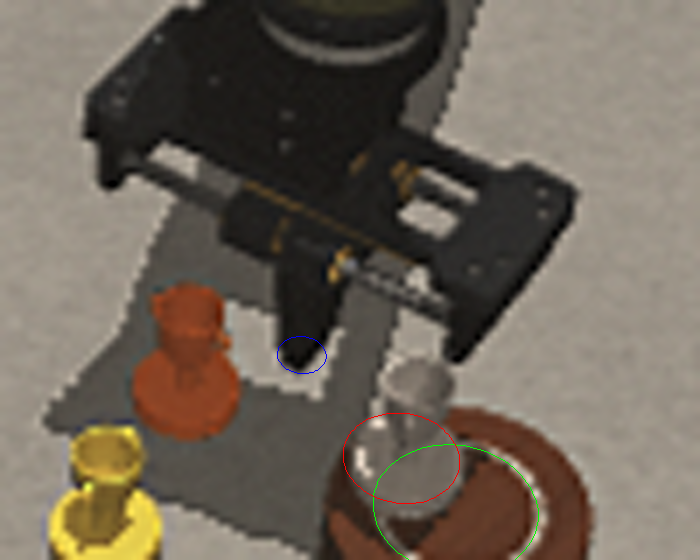

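The closed fingertip at crop (300,355) is beside the cup and clear of the orange cup (185,400). Lowering now.

Emit:
servo_tool:
  plan:
    - {"claw": 1,"x": 1.5,"y": 0.1,"z": 0,"spin": 0}
    - {"claw": 1,"x": 3,"y": 0.2,"z": 0,"spin": 0}
    - {"claw": 1,"x": 4.1,"y": 0.2,"z": 0,"spin": 0}
    - {"claw": 1,"x": 4.1,"y": 0.2,"z": 0,"spin": 0}
    - {"claw": 1,"x": 4.1,"y": 0.2,"z": 0,"spin": 0}
    - {"claw": 1,"x": 4.1,"y": 0.2,"z": 0,"spin": 0}

```text
clock: 2.97
eef_pos: [492.8, 104.9, 59.9]
ee_rot: [[0.002, -0.983, 0.183], [0.0, 0.183, 0.983], [-1.0, -0.002, 0.0]]
force: [0.0, -0.4, 0.3]
finger_gap: 0.6
```

```bash
python3 - <<'E'
from h import *
go(502.35-36*.182,154.54-36*.983,60.5,79.5)
c=bot.read_camera("top");s=bot.read_camera("scene")
m=(507.36,181.6);f=(502.35,154.54)
p=bot.state()["eef_pos"]
L=[((*m,40,34),(0,255,0)),((*f,54,24),(0,0,255)),((p[0],p[1],p[2]-14,10),(255,0,0))]
over(s,L,(320,155,100,80),7,"pics/s4.png")
E
```

```text
t 2.9667 p [492.81761409 104.93374415  59.89361445] yaw 79.47154614084269 F [ 0.02711048 -0.37069071  0.28159029] gap 0.6017877009938939
cm xyz -0.060638554872373615 -0.033219524078534485 1.452346879577211 spin -0.0004966135271937914
```

View pics/s4.png

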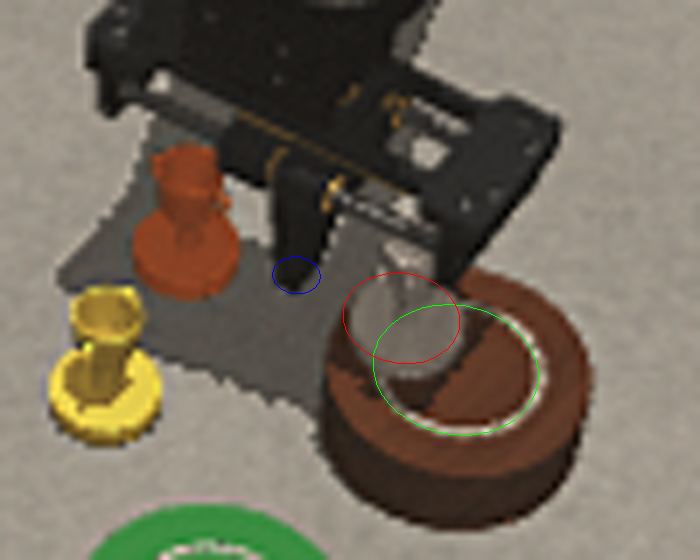

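Emit:
servo_tool:
  plan:
    - {"claw": 1,"x": 0,"y": 0,"z": 0.3,"spin": 0}
    - {"claw": 1,"x": 0,"y": 0,"z": 0.5,"spin": 0}
    - {"claw": 1,"x": 0,"y": 0,"z": 0.7,"spin": 0}
    - {"claw": 1,"x": 0,"y": 0,"z": 0.85,"spin": 0}
    - {"claw": 1,"x": 0,"y": 0,"z": 1.0,"spin": 0}
    - {"claw": 1,"x": 0,"y": 0,"z": 1.15,"spin": 0}
    - {"claw": 1,"x": 0,"y": 0,"z": 1.3,"spin": 0}
    - {"claw": 1,"x": 0,"y": 0,"z": 1.45,"spin": 0}
    - {"claw": 1,"x": 0,"y": 0,"z": 1.6,"spin": 0}
    - {"claw": 1,"x": 0,"y": 0,"z": 1.75,"spin": 0}
    - {"claw": 1,"x": 0,"y": 0,"z": 1.9,"spin": 0}
    - {"claw": 1,"x": 0,"y": 0,"z": 2.05,"spin": 0}

```text
clock: 4.07
eef_pos: [495.8, 125.1, 58.8]
ee_rot: [[-0.0, -0.983, 0.183], [-0.0, 0.183, 0.983], [-1.0, 0.0, -0.0]]
force: [0.5, -0.5, -0.8]
finger_gap: 0.8
```

```bash
python3 - <<'E'
from h import *
go(507.36-36*.182,181.6-36*.983,60.5,79.5)
c=bot.read_camera("top");s=bot.read_camera("scene")
m=(507.36,181.6);f=(502.35,154.54)
p=bot.state()["eef_pos"]
L=[((*m,40,34),(0,255,0)),((*f,54,24),(0,0,255)),((p[0],p[1],p[2]-14,10),(255,0,0))]
over(s,L,(320,155,100,80),7,"pics/s5.png")
E
```

```text
t 4.0667 p [495.75351728 125.11517746  58.81251711] yaw 79.46856343815128 F [ 0.4912858  -0.5447061  -0.78238138] gap 0.751528425998793
cm xyz -0.16874828871194297 -0.11133674444128341 2.1665274747542393 spin -0.0005486715097670269
```

View pics/s5.png

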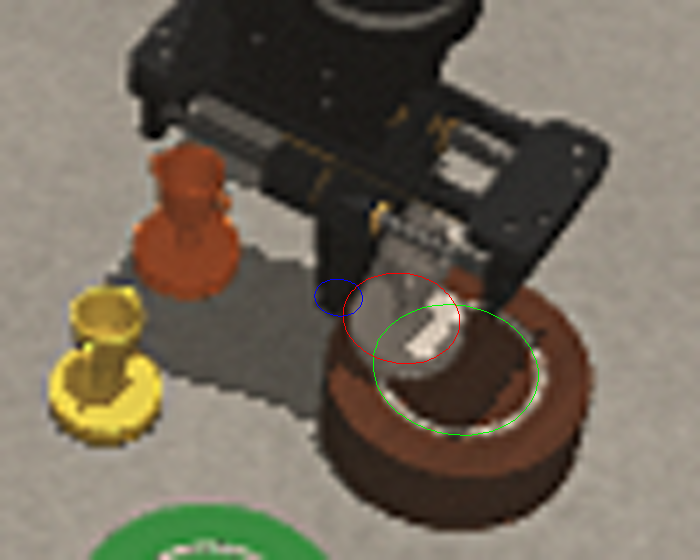

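The foot's edge is still near its start and the finger is just reaching it, so the finger is thinner than assumed. Pushing on slowly.

Emit:
servo_tool:
  plan:
    - {"claw": 1,"x": -0.05,"y": 0,"z": 0.15,"spin": 0}
    - {"claw": 1,"x": -0.1,"y": 0,"z": 0.3,"spin": 0}
    - {"claw": 1,"x": -0.1,"y": 0,"z": 0.45,"spin": 0}
    - {"claw": 1,"x": -0.1,"y": 0,"z": 0.6,"spin": 0}
    - {"claw": 1,"x": -0.1,"y": 0,"z": 0.75,"spin": 0}
    - {"claw": 1,"x": -0.1,"y": 0,"z": 0.9,"spin": 0}
    - {"claw": 1,"x": -0.1,"y": 0,"z": 1.05,"spin": 0}
    - {"claw": 1,"x": -0.1,"y": 0,"z": 1.2,"spin": 0}
    - {"claw": 1,"x": -0.1,"y": 0,"z": 1.3,"spin": 0}
    - {"claw": 1,"x": -0.1,"y": 0,"z": 1.4,"spin": 0}
    - {"claw": 1,"x": -0.1,"y": 0,"z": 1.5,"spin": 0}
    - {"claw": 1,"x": -0.1,"y": 0,"z": 1.5,"spin": 0}

```text
clock: 5.17
eef_pos: [498.6, 139.9, 59.9]
ee_rot: [[0.0, -0.983, 0.183], [0.0, 0.183, 0.983], [-1.0, -0.0, 0.0]]
force: [0.1, -0.8, 0.3]
finger_gap: 0.4
```

```bash
python3 - <<'E'
from h import *
go(507.36-30*.182,181.6-30*.983,60,79.5)
s=bot.read_camera("scene");c=bot.read_camera("top")
m=(507.36,181.6);f=(502.35,154.54)
p=bot.state()["eef_pos"]
L=[((*m,40,34),(0,255,0)),((p[0],p[1],p[2]-14,10),(255,0,0))]
over(s,L,(320,155,100,80),7,"pics/s6.png")
over(c,L,(200,205,110,70),7,"pics/t6.png")
E
```

```text
t 5.1667 p [498.55731258 139.92958749  59.87248818] yaw 79.47356003521332 F [ 0.07531554 -0.83823373  0.31890193] gap 0.42956566545943076
cm xyz -0.012751181688448554 -0.10612020141442254 1.2586097821959383 spin -0.00046146443963884445
```

View pics/s6.png

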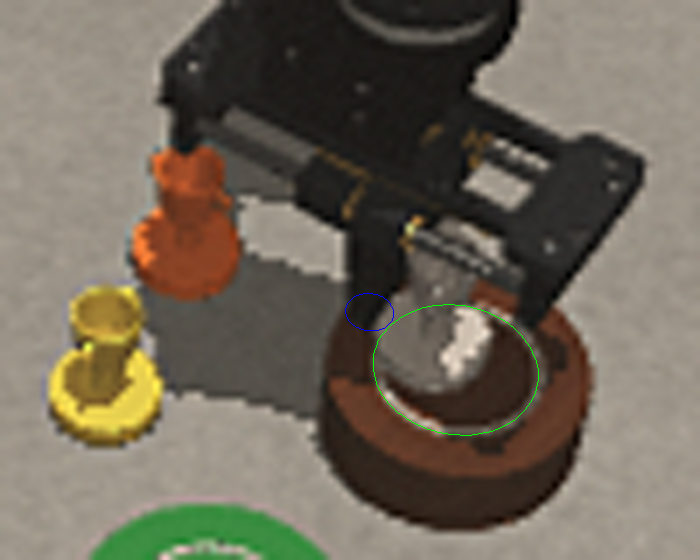

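View pics/t6.png

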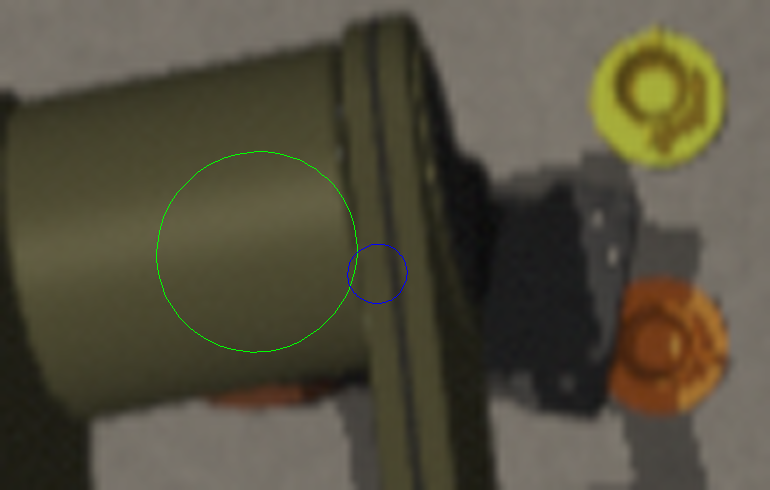

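The cup has slid upright about 13 mm (foot now at crop 380–492). Next, 11 mm more.

Emit:
servo_tool:
  plan:
    - {"claw": 1,"x": 0,"y": -0.02,"z": 0.15,"spin": 0}
    - {"claw": 1,"x": 0,"y": -0.05,"z": 0.3,"spin": 0}
    - {"claw": 1,"x": 0,"y": -0.1,"z": 0.45,"spin": 0}
    - {"claw": 1,"x": 0,"y": -0.1,"z": 0.6,"spin": 0}
    - {"claw": 1,"x": 0,"y": -0.1,"z": 0.75,"spin": 0}
    - {"claw": 1,"x": 0,"y": -0.1,"z": 0.9,"spin": 0}
    - {"claw": 1,"x": 0,"y": -0.1,"z": 1.0,"spin": 0}
    - {"claw": 1,"x": 0,"y": -0.1,"z": 1.1,"spin": 0}
    - {"claw": 1,"x": 0,"y": -0.1,"z": 1.1,"spin": 0}

```text
clock: 6.02
eef_pos: [501.5, 150.6, 59.8]
ee_rot: [[0.0, -0.983, 0.183], [0.0, 0.183, 0.983], [-1.0, 0.0, 0.0]]
force: [0.1, -0.1, 0.1]
finger_gap: 0.2
```

```bash
python3 - <<'E'
from h import *
go(507.36-28*.182,181.6-28*.983,60,79.5)
s=bot.read_camera("scene")
m=(507.36,181.6)
L=[((*m,40,34),(0,255,0)),((*m,54,24),(0,0,255)),((*m,43,24),(0,0,255)),((*m,40,55),(0,255,0))]
over(s,L,(340,170,75,60),10,"pics/s7.png")
E
```

```text
t 6.0167 p [501.49189551 150.63275992  59.80724537] yaw 79.47600565359441 F [ 0.08423891 -0.12574651  0.10956864] gap 0.20829988518818263
cm xyz -0.019275463121769577 -0.013021811577930162 0.35263424148182465 spin -0.00041878034664155904
```

View pics/s7.png

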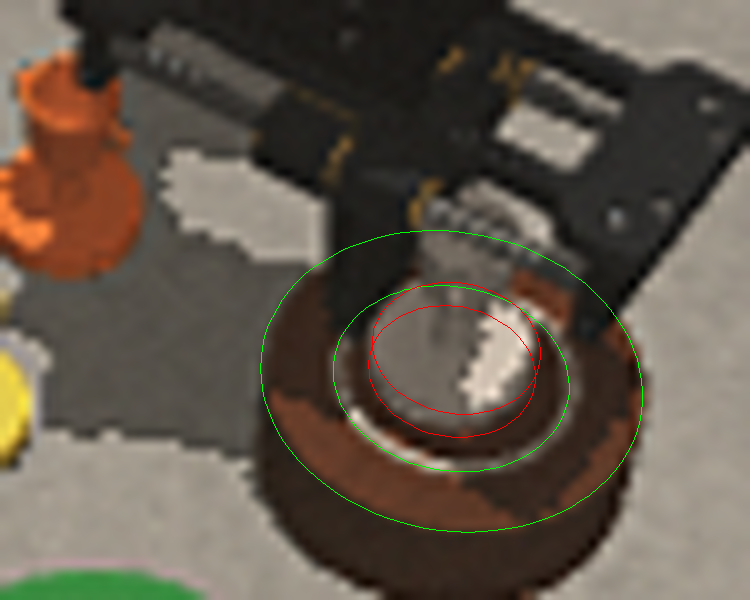

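The foot nearly matches the target circles, about 2 mm short. I'll push 2 mm more, then back off, lift and clear the view.

Emit:
servo_tool:
  plan:
    - {"claw": 1,"x": 0,"y": 0,"z": 0.1,"spin": 0}
    - {"claw": 1,"x": 0,"y": 0,"z": 0.2,"spin": 0}
    - {"claw": 1,"x": 0,"y": 0,"z": 0.2,"spin": 0}
    - {"claw": 1,"x": 0,"y": 0,"z": -0.3,"spin": 0}
    - {"claw": 1,"x": 0,"y": 0,"z": -1.3,"spin": 0}
    - {"claw": 1,"x": 0,"y": 0,"z": -3,"spin": 0}
    - {"claw": 1,"x": 0,"y": 0,"z": -4.2,"spin": 0}
    - {"claw": 1,"x": 0,"y": 0,"z": -4.5,"spin": 0}
    - {"claw": 1,"x": -3,"y": 0,"z": -4.5,"spin": 0}
    - {"claw": 1,"x": -6,"y": 0,"z": -4.5,"spin": 0}
    - {"claw": 1,"x": -9,"y": 0,"z": -4.5,"spin": 0}
    - {"claw": 1,"x": -12,"y": 0,"z": -4.5,"spin": 0}

```text
clock: 7.07
eef_pos: [492.9, 105.9, 181.0]
ee_rot: [[-0.0, -0.983, 0.183], [0.0, 0.183, 0.983], [-1.0, 0.0, 0.0]]
force: [0.4, 0.7, 0.3]
finger_gap: 0.7
```

Emit:
servo_tool:
  plan:
    - {"claw": 1,"x": 0,"y": 4,"z": 0,"spin": 0}
    - {"claw": 1,"x": 0,"y": 8,"z": 0,"spin": 0}
    - {"claw": 1,"x": 0,"y": 12,"z": 0,"spin": 0}
    - {"claw": 1,"x": 0,"y": 16,"z": 0,"spin": 0}
    - {"claw": 1,"x": 0,"y": 18,"z": 0,"spin": 0}
    - {"claw": 1,"x": 0,"y": 18,"z": 0,"spin": 0}
    - {"claw": 1,"x": 0,"y": 18,"z": 0,"spin": 0}

```text
clock: 7.65
eef_pos: [315.9, 139.2, 180.0]
ee_rot: [[0.002, -0.983, 0.182], [0.001, 0.182, 0.983], [-1.0, -0.002, 0.001]]
force: [0.1, 0.2, 0.3]
finger_gap: 0.3
```

```bash
python3 - <<'E'
from h import *
go(495,100,100,79.5)
s=bot.read_camera("scene");c=bot.read_camera("top")
cv2.imwrite("pics/top8.png",c["img"][:,:,::-1])
m=(507.36,181.6)
L=[((*m,40,34),(0,255,0)),((*m,54,24),(0,0,255))]
over(s,L,(340,170,75,60),10,"pics/s8.png")
over(c,[],(205,210,65,60),10,"pics/t8.png")
E
```

```text
t 7.65 p [315.92124476 139.21297162 180.04983873] yaw 79.52458868168941 F [0.11272596 0.19316813 0.26038965] gap 0.2908042781281756
cm xyz 8.004983873332638 -18.322350316898586 -0.6000467266299659 spin 0.0004291534542050206
```

View pics/s8.png

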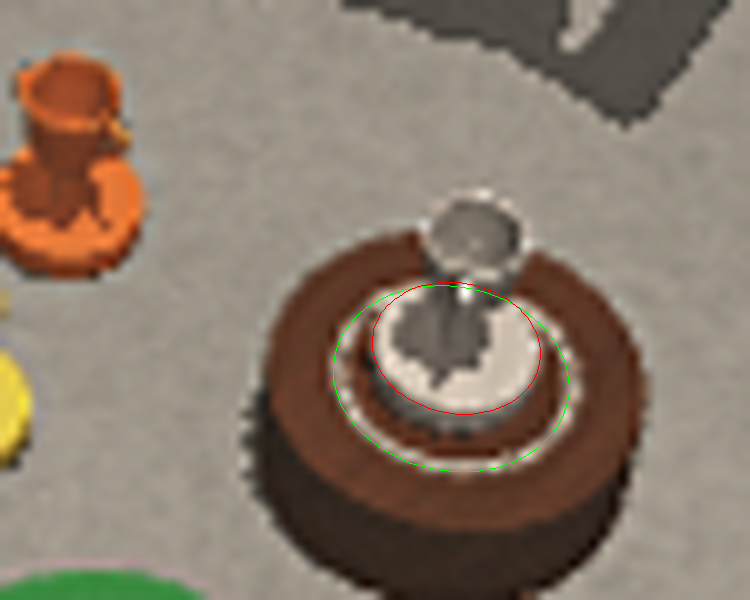

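View pics/t8.png

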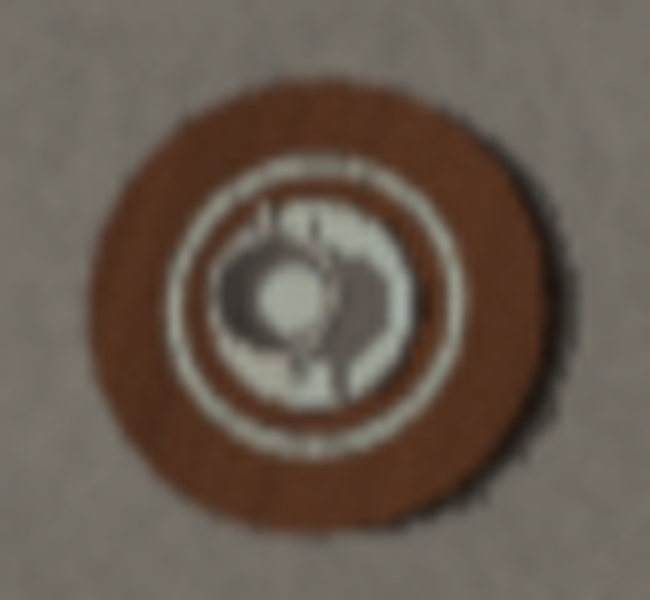

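View pics/top8.png

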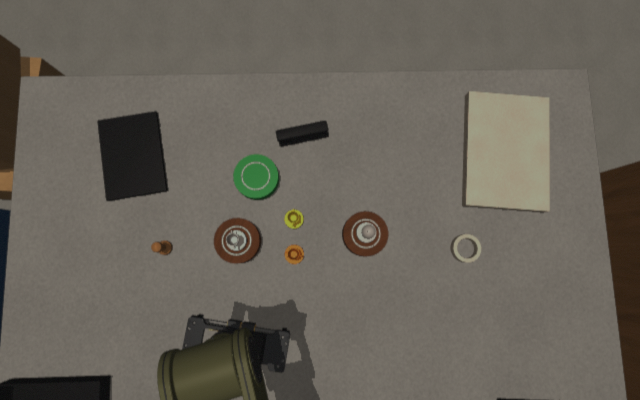

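```bash
python3 - <<'E'
from h import *
c=bot.read_camera("top")
m=ray(c,(205+31.65-.45,210+30.55-.45),40);f=ray(c,(205+31.2-.45,210+30.45-.45),54);print(m,f,f-m)
a=cv2.imread("pics/top0.png").astype(int);b=c["img"][:,:,::-1].astype(int)
for n,(u,v) in dict(globe=(366,232),stapler=(302,133),stamp=(162,247),tape=(467,248)).items():
    print(n,abs(a-b)[v-28:v+28,u-30:u+30].max())
E
```

```text
[508.31655269 181.84250731  40.        ] [507.90941691 180.41978098  54.        ] [-0.40713578 -1.42272633 14.        ]
globe 6
stapler 11
stamp 5
tape 5
```

The cup is about 1.5 mm off the middle, well inside the 8 mm limit. It stands upright, the bystanders haven't moved and the arm is clear, so I'm handing in.

```bash
python3 -c "
from cell import bot
print(bot.sign_off())"
```

```text
the job is handed in; nothing more can be done
None
```

The cup is back inside the ring on its plinth, standing upright, and the job is handed in. I pushed it about 27 mm with the closed fingertips low against its foot, at roughly 20 mm/s, then drew the arm back clear of everything.

- **Position:** the last top view puts the foot about 1.5 mm from the plinth's middle (limit 8 mm), with dark wood showing all round between foot and ring. The scene camera's overlay sat about 1 mm off the ring from the start, which fits its calibration limit, and it agrees otherwise.
- **Other things:** before-and-after comparison of the top pictures shows no change at the globe, stapler, stamp or tape. I checked the orange and yellow cups and the green plinth only by eye, and they look unmoved.
- **Forces and time:** wrist readings taken at the end of each push stayed around 1 N; I did not sample forces during the moves. It took under 8 s of the 54 s.
- **A wrong first guess:** the finger is thinner than I assumed, so it met the foot about 6 mm later than planned. I caught this from the pictures.

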